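# Make up two shoe-repair kits

## Task

Make up the kits for two shoe repairs: the long three-pocket tray gets the low heel in its big pocket and the tack tin and the wax cake in its two small pockets, one in each, while the short two-pocket tray gets the high heel in its big pocket and the thread spool in its small one. Everything lies flat on the floor of its pocket, the same way up as it stands now. Leave the middle-height heel and the glue jar standing where they are.

Things in the scene. Friction and masses are not known exactly. Their poses are not given: they have to be found in the camera images.
- heel_low: The low heel: the lowest and broadest of three. 66 mm long (x), 60 mm wide (y), 28 mm high; stacked leather heel, brown, D-shaped from above: flat front towards its +x, half-round back towards its -x, flat parallel sides facing +-y. Stands on its flat underside, z up; origin at the centre of the underside. About 100 g.
- heel_mid: The middle heel, not part of either kit: 60 mm long (x), 53 mm wide (y), 45 mm high; stacked leather heel, brown, D-shaped from above: flat front towards its +x, half-round back towards its -x, flat parallel sides facing +-y. Stands on its flat underside, z up; origin at the centre of the underside. About 120 g.
- heel_high: The high heel: the highest and smallest in plan of three. 52 mm long (x), 46 mm wide (y), 64 mm high; stacked leather heel, brown, D-shaped from above: flat front towards its +x, half-round back towards its -x, flat parallel sides facing +-y. Stands on its flat underside, z up; origin at the centre of the underside. About 130 g.
- spool: Thread spool standing on end: pale wooden flanges 40 mm in diameter and 6 mm thick at top and bottom, off-white thread 33 mm in diameter between; 48 mm high. Origin: centre of the underside, z up along its axis. About 50 g.
- tack_tin: Plain metal tack tin, a closed rounded box 58 mm long (x), 38 mm wide (y), 28 mm high. Origin: centre of the underside, z up. About 120 g.
- wax: Round cake of brown-amber wax lying flat, 46 mm in diameter, 26 mm high. Origin: centre of the underside, z up along its axis. About 50 g.
- glue_jar: Amber glass glue jar with a black cap, 48 mm in diameter, 62 mm high, not part of either kit. Origin: centre of the underside.
- tray_long: Low open wooden tray, fixed, 260 mm (y) by 90 mm (x) by 16 mm high; walls 5 mm thick, floor 5 mm thick, pockets 11 mm deep. Origin: centre of its underside, on the table. All pockets are 80 mm along x, centred at x = 0. Three pockets in a row along y: the big one is 100 mm along y, centre at y = -75 mm; two small ones are 70 mm along y, centres at y = +15 mm and y = +90 mm.
- tray_short: Low open wooden tray, fixed, 185 mm (y) by 90 mm (x) by 16 mm high; walls 5 mm thick, floor 5 mm thick, pockets 11 mm deep. Origin: centre of its underside, on the table. All pockets are 80 mm along x, centred at x = 0. Two pockets in a row along y: the big one is 100 mm along y, centre at y = -37.5 mm; the small one is 70 mm along y, centre at y = +52.5 mm.
Things that resemble listed ones, but are neither listed nor needed, are in the scene too. Several things have the shape of the wax; the one meant has the colours described above.

How it is judged (in metres and radians):
At the end, for the whole second after the job is handed in: Each thing upright (0.1 rad), still, on its pocket's floor (underside 2 to 7.5 mm up): from the pocket centre at most 24 mm across the tray; along it 18 mm (small pockets), 26 mm (low heel), 32 mm (high heel). Tin and wax either way round. Middle heel and jar upright, within 15 mm of their start (x of heel_low in the frame of tray_long between -0.024 and 0.024 m and y of heel_low in the frame of tray_long between -0.101 and -0.049 m and z of heel_low in the frame of tray_long between 0.002 and 0.0075 m and (((x of tack_tin in the frame of tray_long between -0.024 and 0.024 m and y of tack_tin in the frame of tray_long between -0.003 and 0.033 m and z of tack_tin in the frame of tray_long between 0.002 and 0.0075 m) and (x of wax in the frame of tray_long between -0.024 and 0.024 m and y of wax in the frame of tray_long between 0.072 and 0.108 m and z of wax in the frame of tray_long between 0.002 and 0.0075 m)) or ((x of tack_tin in the frame of tray_long between -0.024 and 0.024 m and y of tack_tin in the frame of tray_long between 0.072 and 0.108 m and z of tack_tin in the frame of tray_long between 0.002 and 0.0075 m) and (x of wax in the frame of tray_long between -0.024 and 0.024 m and y of wax in the frame of tray_long between -0.003 and 0.033 m and z of wax in the frame of tray_long between 0.002 and 0.0075 m))) and x of heel_high in the frame of tray_short between -0.024 and 0.024 m and y of heel_high in the frame of tray_short between -0.0695 and -0.0055 m and z of heel_high in the frame of tray_short between 0.002 and 0.0075 m and x of spool in the frame of tray_short between -0.024 and 0.024 m and y of spool in the frame of tray_short between 0.0345 and 0.0705 m and z of spool in the frame of tray_short between 0.002 and 0.0075 m and angle between each of heel_low, heel_high, spool, tack_tin, wax, heel_mid, glue_jar's own z axis and vertical below 0.1 rad and linear speed of each of heel_low, heel_high, spool, tack_tin, wax below 0.02 m/s and distance of each of heel_mid, glue_jar from where it was at the start of the episode below 0.015 m); the robot touches nothing.
It fails at once if the middle heel or the glue jar is moved away by more than 30 mm or knocked over (distance of any of heel_mid, glue_jar from where it was at the start of the episode above 0.03 m or angle between any of heel_mid, glue_jar's own z axis and vertical above 0.5 rad).
It also fails if it takes over 120 s, if anything falls off the work surface, if the arm or the gripper's body presses on something with over 40 N, if the wrist force passes 120 N, or if a joint passes its speed limit or range.

## Robot

A 6-joint arm with a two-finger parallel gripper is mounted at the origin on the work surface. World frame = base frame: x ahead of the robot, y to its left, z up, the work surface at z = 0. Lengths are in mm, angles in degrees, forces in N, time in s.
With the tool pointing down it reaches from about 250 to 725 mm from the base axis. Payload 9.7 kg.
Tool frame: the origin (TCP) lies midway between the tips of the shut fingers; the grasp point (between the pads) lies 19 mm behind it; z points along the fingers, y is the line along which they close (so a half turn about z gives the same grasp; the last joint's range is limited). The gripper opens to 85 mm and grips with 20 to 120 N. Pads are 22 mm wide; open, the fingers measure 114 mm over their backs; the gripper's body (76 mm by 85 mm) begins 54 mm behind the grasp point. The pads swing forward as they close: fully open they stand 13 mm farther back than shut.
Start: joints at [-73.339, 4.979, 10.078, 95.1, 0, 90], TCP at [157.693, -526.906, 231.284] pointing down, gripper open.
Joint ranges: [-179.16, 179.16], [-48.56, 103.87], [-65.8, 70.77], [-126.05, 130.52], [-82.76, 87.17], [-180, 180]. Speed limits (degrees/s): [127.2, 127.2, 147.25, 180, 180, 180].

## Interface

Orientations are given as [roll, pitch, yaw] about the fixed x, y, z axes, in that order (R = Rz(yaw) Ry(pitch) Rx(roll)).
In Python, from rig import status, imaging, order gives the robot as it stands. The module is installed in compiled form; this text tells all that it offers.
- The arm moves only by the tool servo_tool, never from a script. Its argument "moves" is a list of rows, each a list of 5 numbers: the closure, from 0 (fully open) to 1 (shut), then the shift along the tool's x, y, z in cm, then the turn about the tool's z in units of 8 degrees (1.0 is 8 degrees). In form: [[grip, dx, dy, dz, turn], ...]. A call has 1 to 20 rows; each row is the pose to reach, as a shift and turn from the pose commanded when the call began, along the tool's axes at that moment; what a row does not reach only later rows make up. A row lasts 1/8 s, in which the tool goes at most 62.5 mm and 10.7 degrees, less where a joint would pass 70% of its speed; a pose out of reach is approached as far as the arm can. A call with a gripper value outside its range is refused whole. The fingers move at their own pace and stop on an object; "grip_force" is the grip in N (left out, the last holds). Time passes only in rows, so rows that repeat a pose let the fingers close. It gives the time, the measured TCP pose, the force, the opening and the grip force at its end, in the units of the state.
- status.observe(): the state, without advancing time (a new reading comes with each control period).
- imaging.grab_frame(name): name is "side" or "top" or "wrist"; returns (picture, depth): 384x512x3 uint8, blue, green, red; 384x512 float32, mm along the optical axis (not along the pixel's ray), 0 where there is no reading.
- imaging.camera_params(name): a dict with "intrinsics" (3x3 intrinsics, pixels), "D" ([k1, k2, p1, p2, k3] as OpenCV has them; the pictures are not rectified), "R" (3x3) and "t" (3): a world point X has camera coordinates R X + t. Camera axes: x right, y down, z forward; pixel columns grow to the right and rows downward; lengths in mm; the calibration is good to about 2 mm. A picture is of the moment at which its call begins: read the wrist's pose just before it. camera_params takes no time and is no camera call; for the wrist camera it gives the pose at the moment of the call.
- order.sign_off(): hands the job in; it is judged then, once.
The state is a dict: "clock": time; "joints": joint angles; "qd": joint speeds; "joint_efforts": joint torques, N m; "eef_pos": TCP position; "eef_rot": TCP orientation; "force": force on the tool from outside, world axes, zero at the start; "torque": the same for the moment, N m; "width": finger opening in mm; "gripper_force": force on a finger pad.
Only numpy, scipy, OpenCV 4.12 (cv2) and the standard library are available. Lean on these libraries where they do the work, as an engineer would, in place of code of your own. Each camera call takes 0.05 s, during which the arm holds its last target. There are 200 camera calls.

## Working session

There is one attempt and no reset: what is moved stays moved. The work goes in short steps, Python scripts to look and compute and a tool call to move; the robot and the scene stay as the last step left them, time stands still between calls to the robot, and variables do not carry over. Pictures are saved under pics/ and viewed, at most 14 in all, crops included, and the job is handed in when it is done.

Besides the shell and the picture viewer there is one more tool, called after "Emit:" as a command line: name --pt "numbers of a row" for each row, then --argument value for the rest. servo_tool: Moves the arm, as the interface text tells. Its arguments: {"type":"object","properties":{"moves":{"type":"array","items":{"type":"array","items":{"type":"number"}}},"grip_force":{"type":"number"}},"required":["moves"]}

```bash
mkdir -p pics
cat > h.py <<'E'
import numpy as np,cv2,pickle
from rig import status,imaging,order
def shot(n,f):
    s=status.observe();p=imaging.camera_params(n);im,d=imaging.grab_frame(n)
    cv2.imwrite(f'pics/{f}.png',im);pickle.dump((p,im,d,s),open(f'pics/{f}.pkl','wb'));return p,im,d,s
def load(f): return pickle.load(open(f'pics/{f}.pkl','rb'))
def ray(p,u,v):
    K=np.array(p['intrinsics'],float);D=np.array(p['D'],float)
    x=cv2.undistortPoints(np.array([[[u,v]]],float),K,D)[0,0]
    R=np.array(p['R']);t=np.array(p['t']).ravel()
    return -R.T@t, R.T@np.array([x[0],x[1],1.])
def atz(p,u,v,z):
    c,r=ray(p,u,v);return c+r*(z-c[2])/r[2]
def atd(p,d,u,v):
    c,r=ray(p,u,v);return c+r*d[int(round(v)),int(round(u))]
def cloud(p,d):
    h,w=d.shape;K=np.array(p['intrinsics'],float);D=np.array(p['D'],float)
    uv=np.stack(np.meshgrid(np.arange(w),np.arange(h)),-1).reshape(-1,1,2).astype(float)
    x=cv2.undistortPoints(uv,K,D).reshape(h,w,2)
    c=np.dstack([x[...,0]*d,x[...,1]*d,d])
    X=(c-np.array(p['t']).ravel())@np.array(p['R']); X[d==0]=np.nan
    return X
E
python3 - <<'E'
from h import *
for n in('top','side'):
    p,im,d,s=shot(n,n+'0'); print(n,-np.array(p['R']).T@np.array(p['t']).ravel(),(d==0).mean())
    cv2.imwrite(f'pics/{n}0b.png',cv2.resize(im,(800,600)))
print(s)
E
```

```text
top [312.66621182  -7.99545359 912.03956177] 0.004119873046875
side [228.02018884 597.91173118 754.63782691] 0.003946940104166667
{'clock': 0.05, 'joints': array([-7.33377425e+01,  5.01162810e+00,  1.00344692e+01,  9.50993985e+01,
       -2.60194688e-05,  8.99999599e+01]), 'qd': array([ 0.05477822, -0.15939555, -0.0249492 , -0.132013  ,  0.00560591,
       -0.06950082]), 'joint_efforts': array([-1.66442856e-03, -5.22080469e+01,  4.66118181e+01,  1.66086364e-02,
       -8.09847847e-05, -1.06956543e-05]), 'eef_pos': array([ 157.63588271, -526.68848092,  230.57813719]), 'eef_rot': array([-1.79923443e+02,  2.59659237e-05,  1.66622976e+01]), 'force': array([ 0.15018774, -0.25317109,  0.44848555]), 'torque': array([-0.04026432, -0.02953459, -0.01173111]), 'gripper_force': 0.0, 'width': 85.21724321817486}
```

View pics/top0b.png

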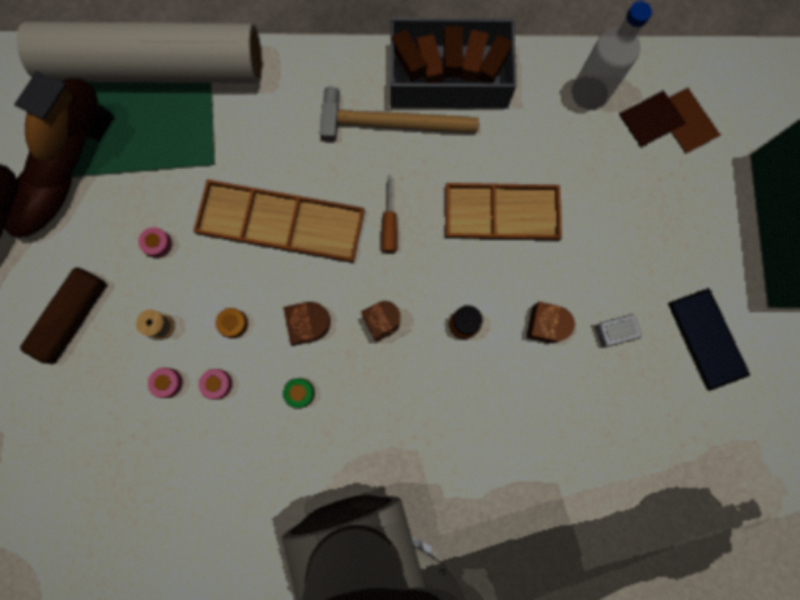

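View pics/side0b.png

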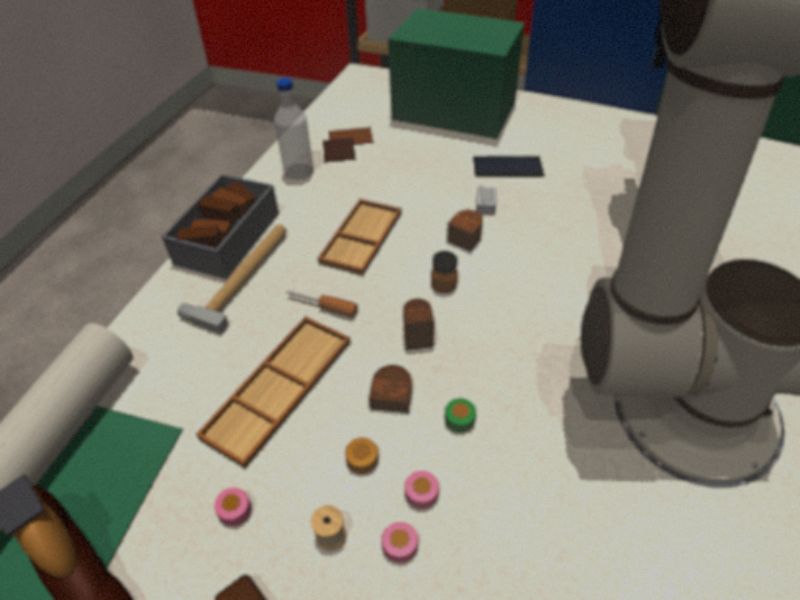

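The top view (800x600) shows x up and y to the left. In the row at v≈322 are the spool (152), amber wax (230), heels at 307, 381 and 552, the jar (465) and the tin (620). The trays are at (280,220) and (502,212). I'll measure heights and outlines with both depth clouds.

Run:
```python
from h import *
s=.64
obj=dict(spool=(152,322),wax=(230,322),hA=(307,322),hB=(381,320),jar=(465,322),hC=(552,322),tin=(620,330))
P,im,D,_=load('top0');X=cloud(P,D)
Q,im2,D2,_=load('side0');Y=cloud(Q,D2)
for C,n in((X,'top'),(Y,'side')):
    m=(abs(C[...,2])<12)&(C[...,0]>250)&(C[...,0]<450)&(abs(C[...,1])<250);print(n,'table z',np.median(C[m][:,2]))
for k,(u,v) in obj.items():
    c=np.nanmedian(X[int(v*s)-2:int(v*s)+3,int(u*s)-2:int(u*s)+3].reshape(-1,3),0)
    for C,n in((X,'top'),(Y,'side')):
        m=(np.hypot(C[...,0]-c[0],C[...,1]-c[1])<50)&(C[...,2]>10)&(C[...,2]<90)
        q=C[m]; zt=np.percentile(q[:,2],90); t=q[q[:,2]>zt-6]
        (cx,cy),(w,h),a=cv2.minAreaRect(t[:,:2].astype(np.float32))
        print(k,n,'zt %.1f'%zt,'c %.1f %.1f  size %.1f %.1f ang %.1f'%(cx,cy,w,h,a),'n',len(t))
cs=dict(long=[(208,181),(365,209),(354,262),(195,233)],short=[(445,184),(560,185),(560,240),(445,239)])
for k,l in cs.items():
    A=np.array([atz(P,u*s,v*s,16)[:2] for u,v in l]);print(k,A.round(1).tolist(),A.mean(0).round(1),[np.linalg.norm(A[i]-A[i-1]).round(1) for i in range(4)])
for k,l in dict(long=[(303,319),(350,341),(244,464),(199,435)],short=[(360,200),(402,209),(362,273),(319,262)]).items():
    A=np.array([atz(Q,u*s,v*s,16)[:2] for u,v in l]);print(k,'side',A.round(1).tolist(),A.mean(0).round(1))
I=cv2.resize(im[170:265,70:430],None,fx=2.2,fy=2.2,interpolation=cv2.INTER_CUBIC)
cv2.imwrite('pics/c1.png',np.clip(I*1.6,0,255).astype(np.uint8))
```

```text
top table z 0.2485802753476088
side table z -0.43002616979366537
spool top zt 50.1 c 434.7 356.4  size 38.7 38.9 ang 78.6 n 238
spool side zt 48.8 c 434.6 356.0  size 38.5 39.6 ang 31.9 n 340
wax top zt 28.1 c 439.1 243.8  size 43.9 44.0 ang 84.6 n 280
wax side zt 27.4 c 438.9 243.6  size 42.4 42.9 ang 22.6 n 322
hA top zt 30.2 c 441.9 125.8  size 58.9 65.2 ang 13.5 n 607
hA side zt 28.9 c 441.4 125.4  size 57.3 67.6 ang 13.3 n 565
hB top zt 65.9 c 443.2 9.8  size 45.1 51.0 ang 28.6 n 392
hB side zt 64.6 c 444.1 9.2  size 44.6 52.4 ang 27.7 n 293
jar top zt 63.8 c 440.3 -115.8  size 39.4 41.9 ang 89.5 n 265
jar side zt 62.5 c 440.6 -116.5  size 42.2 42.9 ang 14.9 n 168
hC top zt 47.0 c 438.6 -247.4  size 59.6 53.3 ang 76.6 n 522
hC side zt 46.2 c 439.0 -247.3  size 61.2 52.8 ang 78.0 n 249
tin top zt 30.3 c 430.0 -351.4  size 37.6 58.0 ang 15.6 n 363
tin side zt 29.4 c 429.2 -352.2  size 37.2 56.2 ang 15.2 n 141
long [[670.2, 295.3], [624.4, 40.7], [536.7, 56.7], [582.7, 310.3]] [603.5 175.8] [np.float64(88.8), np.float64(258.8), np.float64(89.2), np.float64(257.7)]
short [[667.7, -88.4], [667.1, -274.9], [574.6, -270.6], [575.2, -87.4]] [ 621.1 -180.3] [np.float64(92.5), np.float64(186.5), np.float64(92.6), np.float64(183.2)]
long side [[625.6, 50.0], [534.3, 66.4], [583.0, 313.6], [666.9, 297.0]] [602.4 181.7]
short side [[662.6, -269.1], [574.0, -269.6], [576.9, -80.5], [660.4, -80.8]] [ 618.5 -175. ]
```

View pics/c1.png

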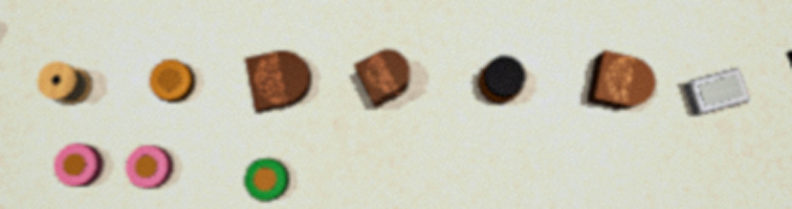

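The zoomed row, read with the cloud heights, gives low heel = hA (29 mm), high heel = hB (65 mm) and middle heel = hC (46 mm). Next I'll refine the tray poses with colour and depth.

```bash
cat >> h.py <<'E'
def tool(dxy_to,yaw_to,pos=None,yaw=None,z=None):
    """shift in tool axes (cm), turn in 8deg units, from commanded pose (pos,yaw)"""
    a=np.radians(yaw);d=np.array(dxy_to[:2])-pos[:2]
    return round((d@[np.cos(a),np.sin(a)])/10,2),round((d@[np.sin(a),-np.cos(a)])/10,2),round((pos[2]-z)/10,2),round(((yaw-yaw_to+180)%360-180)/8,2)
E
python3 - <<'E'
from h import *
for f in('top0','side0'):
    P,im,D,_=load(f);X=cloud(P,D)
    hsv=cv2.cvtColor(im,cv2.COLOR_BGR2HSV)
    for k,(cx,cy,L) in dict(long=(603,178,150),short=(620,-178,110)).items():
        m=((hsv[...,1]>75)&(X[...,0]>515)&(X[...,0]<700)&(abs(X[...,1]-cy)<L)&(X[...,2]<30)).astype(np.uint8)
        n,l,st,_=cv2.connectedComponentsWithStats(m);i=1+st[1:,4].argmax()
        pts=np.argwhere(l==i)[:,::-1]
        W=np.array([atz(P,u,v,14)[:2] for u,v in pts],np.float32)
        r=cv2.minAreaRect(W);fl=X[(l==i)][:,2]
        print(f,k,np.round(r[0],1),np.round(r[1],1),round(r[2],1),'z pct',np.nanpercentile(fl,[10,50,95]).round(1))
p=np.array([157.69,-526.91,231.28])
print('tin',tool((429.6,-351.8),105.4,p,16.66,100))
E
```

```text
top0 long [606.5 178.9] [261.9  92.8] 79.6 z pct [ 3.4  6.  17.3]
top0 short [ 624.2 -181.4] [186.5  93.2] 88.8 z pct [ 3.4  5.9 17.1]
side0 long [604.8 178.6] [262.6  95.5] 79.5 z pct [ 3.   5.4 16.3]
side0 short [ 622.8 -177.5] [194.1  93. ] 89.1 z pct [ 3.5  6.1 16.7]
tin (np.float64(31.07), np.float64(-8.98), np.float64(13.13), -11.09)
```

Emit:
servo_tool --pt "0 31.1 -9.0 13.1 -11.1" --pt "0 31.1 -9.0 13.1 -11.1" --pt "0 31.1 -9.0 13.1 -11.1" --pt "0 31.1 -9.0 13.1 -11.1" --pt "0 31.1 -9.0 13.1 -11.1" --pt "0 31.1 -9.0 13.1 -11.1" --pt "0 31.1 -9.0 13.1 -11.1" --pt "0 31.1 -9.0 13.1 -11.1" --pt "0 31.1 -9.0 13.1 -11.1" --pt "0 31.1 -9.0 13.1 -11.1" --pt "0 31.1 -9.0 13.1 -11.1" --pt "0 31.1 -9.0 13.1 -11.1" --grip_force 35

```text
clock: 1.6
eef_pos: [429.8, -351.5, 100.2]
eef_rot: [-180.0, -0.0, 105.4]
force: [0.6, 0.1, -1.1]
width: 85.5
gripper_force: 0.0
```

Run:
```python
from h import *
P,im,D,s=shot('wrist','w1');print(s['eef_pos'],s['eef_rot'],s['joints'].round(1))
X=cloud(P,D);m=(np.hypot(X[...,0]-430,X[...,1]+352)<45)&(X[...,2]>24)&(X[...,2]<34)
if m.sum()>50: print(cv2.minAreaRect(X[m][:,:2].astype(np.float32)),m.sum())
K=(np.hypot(X[...,0]-430,X[...,1]+352)<90)&(X[...,2]>60);print(K.sum(),np.nanmin(X[K][:,2]) if K.sum() else 0)
cv2.imwrite('pics/w1b.png',im)
```

```text
[ 429.7657706  -351.53929122  100.24602497] [-1.79996903e+02 -3.19792296e-03  1.05413726e+02] [-39.3   5.1  -4.3  80.6  -0.   35.3]
((429.80023193359375, -355.63543701171875), (37.481040954589844, 57.19287872314453), 15.61108112335205) 4230
39856 110.92277301364634
```

View pics/w1b.png

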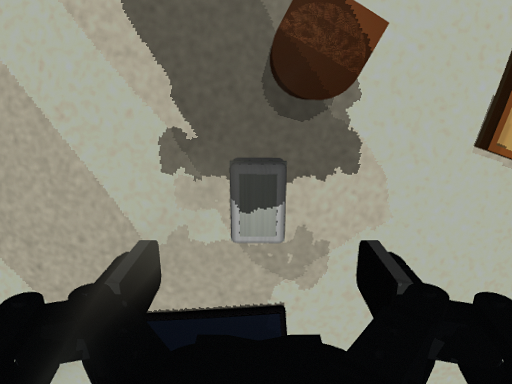

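The wrist view shows the tin aligned and centred between the fingers at (258,200). I'll grasp and lift it.

Emit:
servo_tool --pt "0 -0.2 0 5 0" --pt "0 -0.2 0 9.1 0" --pt "0 -0.2 0 9.1 0" --pt "0 -0.2 0 9.1 0" --pt "1 -0.2 0 9.1 0" --pt "1 -0.2 0 9.1 0" --pt "1 -0.2 0 9.1 0" --pt "1 -0.2 0 9.1 0" --pt "1 -0.2 0 9.1 0" --pt "1 -0.2 0 9.1 0" --pt "1 -0.2 0 9.1 0" --pt "1 -0.2 0 9.1 0" --pt "1 -0.2 0 5 0" --pt "1 -0.2 0 0 0" --pt "1 -0.2 0 -2 0" --pt "1 -0.2 0 -2 0" --pt "1 -0.2 0 -2 0" --grip_force 35

```text
clock: 3.78
eef_pos: [429.9, -353.1, 118.8]
eef_rot: [-179.9, -0.1, 105.5]
force: [-0.1, 0.6, -2.0]
width: 37.5
gripper_force: 35.7
```

Run:
```python
from h import *
P,im,D,s=shot('wrist','w2');print(s['eef_pos'],s['eef_rot'],s['force'])
X=cloud(P,D);e=s['eef_pos'];c=D[:,240:280]
rel=X-e
m=(np.hypot(rel[...,0],rel[...,1])<18)&(rel[...,2]<60)&(rel[...,2]>-20)
print('tin top above TCP',np.median(rel[m][:,2]),m.sum())
cv2.imwrite('pics/w2b.png',im)
print(tool((607.7,193.8),79.6,e,s['eef_rot'][2],80))
```

```text
[ 429.93698132 -353.07091398  118.7963322 ] [-1.79938981e+02 -8.91983465e-02  1.05462732e+02] [-0.11004451  0.58001851 -1.99714399]
tin top above TCP 16.60504805592403 5316
(np.float64(47.97), np.float64(31.71), np.float64(3.88), np.float64(3.23))
```

View pics/w2b.png

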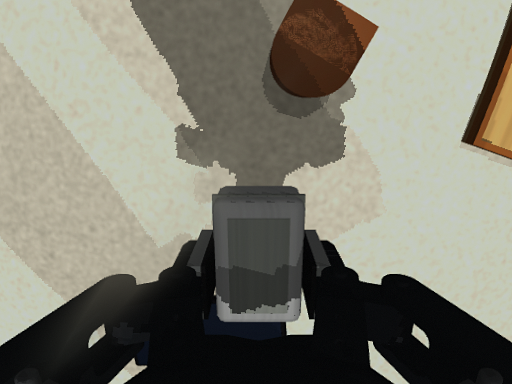

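The tin is held level at 37.5 mm width. I'll carry it to the middle small pocket.

Emit:
servo_tool --pt "1 48 31.7 0 3.2" --pt "1 48 31.7 0 3.2" --pt "1 48 31.7 0 3.2" --pt "1 48 31.7 0 3.2" --pt "1 48 31.7 0 3.2" --pt "1 48 31.7 0 3.2" --pt "1 48 31.7 0 3.2" --pt "1 48 31.7 0 3.2" --pt "1 48 31.7 0 3.2" --pt "1 48 31.7 0 3.2" --pt "1 48 31.7 2 3.2" --pt "1 48 31.7 4 3.2" --pt "1 48 31.7 4 3.2" --pt "1 48 31.7 4 3.2" --pt "1 48 31.7 4 3.2"

```text
clock: 5.7
eef_pos: [608.4, 193.7, 81.2]
eef_rot: [179.9, -0.0, 79.8]
force: [0.3, -0.4, -1.5]
width: 37.3
gripper_force: 35.7
```

Run:
```python
from h import *
P,im,D,s=shot('wrist','w3');print(s['eef_pos'],s['eef_rot'],s['joints'].round(1),s['width'])
cv2.imwrite('pics/w3b.png',im)
```

```text
[608.35219905 193.68503831  81.21975579] [ 1.79935522e+02 -3.47191856e-02  7.98480122e+01] [ 17.7  16.7   6.9  80.2   0.  117.8] 37.33467022663426
```

View pics/w3b.png

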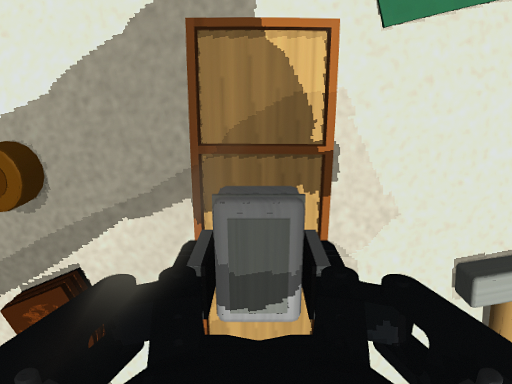

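The tin is over the middle pocket. The tray's inner edges are at columns 197 and 330 by row 120, and the divider is at row 148. I'll check those in world coordinates.

Run:
```python
from h import *
P,im,D,s=load('w3')
for n,(u,v) in dict(div=(263,148),farL=(187,19),farR=(339,19),divL=(192,150),divR=(335,150)).items(): print(n,atz(P,u,v,16).round(1),atd(P,D,u,v).round(1))
t=np.array([605,178.8]);a=np.radians(79.6)
ux=np.array([np.sin(a),-np.cos(a)]);uy=np.array([np.cos(a),np.sin(a)])
for q in [(0,52.5),(-45,130),(45,130)]: print(t+q[0]*ux+q[1]*uy)
```

```text
div [617.4 228.7  16. ] [617.3 228.3  13.1]
farL [587.4 310.5  16. ] [587.1 311.   14. ]
farR [673.7 295.1  16. ] [673.9 295.2  15.2]
divL [573.7 235.4  16. ] [573.4 235.2  14.7]
divR [661.4 219.6  16. ] [665.  216.2  -1.6]
[614.47725513 230.43750222]
[584.2067727  314.78765274]
[672.72820507 298.54092967]
```

Emit:
servo_tool --pt "1 0 0.2 3 0" --pt "1 0 0.2 5 0" --pt "1 0 0.2 6 0" --pt "1 0 0.2 6.5 0" --pt "1 0 0.2 6.6 0" --pt "1 0 0.2 6.6 0" --pt "0 0 0.2 6.6 0" --pt "0 0 0.2 6.6 0" --pt "0 0 0.2 6.6 0" --pt "0 0 0.2 6.6 0" --pt "0 0 0.2 3 0" --pt "0 0 0.2 -2 0" --pt "0 0 0.2 -4 0" --pt "0 0 0.2 -4 0"

```text
clock: 7.5
eef_pos: [610.8, 193.6, 122.1]
eef_rot: [179.8, -0.1, 79.9]
force: [0.6, -0.4, -1.3]
width: 85.4
gripper_force: 0.0
```

Run:
```python
from h import *
P,im,D,s=shot('wrist','w4');print(s['eef_pos'],s['eef_rot'])
X=cloud(P,D)
m=(np.hypot(X[...,0]-609,X[...,1]-192)<42)&(X[...,2]>27)&(X[...,2]<45)
print(cv2.minAreaRect(X[m][:,:2].astype(np.float32)),np.median(X[m][:,2]))
# fine heel low
print(tool((441.7,125.6),103.4,s['eef_pos'],s['eef_rot'][2],90))
```

```text
[610.82672589 193.61898337 122.09780025] [ 1.79830265e+02 -8.82071703e-02  7.98608978e+01]
((609.8193359375, 191.93719482421875), (57.53543472290039, 37.94780731201172), 80.08302307128906) 31.661164777595033
(np.float64(-9.67), np.float64(-15.45), np.float64(3.21), np.float64(-2.94))
```

The tin sits at the pocket centre: (609.8, 191.9), top at 32 mm. Next is the low heel.

Emit:
servo_tool --pt "0 -9.7 -15.4 0 -2.95" --pt "0 -9.7 -15.4 0 -2.95" --pt "0 -9.7 -15.4 0 -2.95" --pt "0 -9.7 -15.4 2 -2.95" --pt "0 -9.7 -15.4 4 -2.95" --pt "0 -9.7 -15.4 6 -2.95" --pt "0 -9.7 -15.4 6 -2.95" --pt "0 -9.7 -15.4 9 -2.95" --pt "0 -9.7 -15.4 11.7 -2.95" --pt "0 -9.7 -15.4 11.7 -2.95" --pt "0 -9.7 -15.4 11.7 -2.95" --pt "1 -9.7 -15.4 11.7 -2.95" --pt "1 -9.7 -15.4 11.7 -2.95" --pt "1 -9.7 -15.4 11.7 -2.95" --pt "1 -9.7 -15.4 11.7 -2.95" --pt "1 -9.7 -15.4 11.7 -2.95" --pt "1 -9.7 -15.4 11.7 -2.95" --pt "1 -9.7 -15.4 6 -2.95" --pt "1 -9.7 -15.4 1 -2.95" --pt "1 -9.7 -15.4 1 -2.95" --grip_force 45

```text
clock: 10.05
eef_pos: [443.3, 125.6, 114.7]
eef_rot: [179.6, -0.0, 103.5]
force: [0.3, -0.5, -1.0]
width: 59.1
gripper_force: 49.7
```

Run:
```python
from h import *
P,im,D,s=shot('wrist','w5');print(s['eef_pos'],s['eef_rot'],s['force'],s['width'])
X=cloud(P,D);r=X-s['eef_pos']
m=(np.hypot(r[...,0],r[...,1])<22)&(r[...,2]<60)&(r[...,2]>-20);print(np.median(r[m][:,2]),np.percentile(r[m][:,2],[5,95]))
cv2.imwrite('pics/w5b.png',im)
t=np.array([607,176.5]);a=np.radians(79.7);uy=np.array([np.cos(a),np.sin(a)])
print(tool(t-75*uy,79.7,s['eef_pos'],s['eef_rot'][2],80))
```

```text
[443.33435041 125.57657076 114.71626089] [ 1.79587089e+02 -1.78726376e-02  1.03462776e+02] [ 0.3399684  -0.52991509 -0.95389266] 59.1281058920022
21.821064867843134 [20.89645878 22.756363  ]
(np.float64(-5.72), np.float64(14.08), np.float64(3.47), np.float64(2.97))
```

View pics/w5b.png

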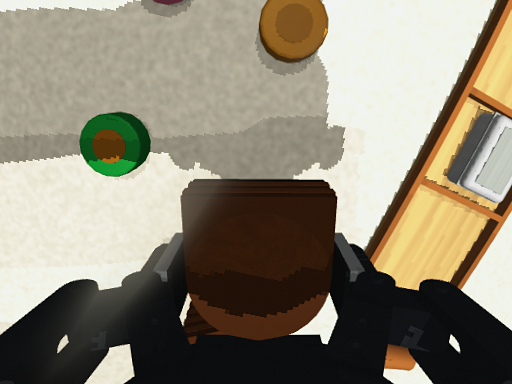

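The low heel is held level, with flat sides between the pads. I'll place it in the big pocket.

Emit:
servo_tool --pt "1 -5.7 14.1 0 3" --pt "1 -5.7 14.1 0 3" --pt "1 -5.7 14.1 0 3" --pt "1 -5.7 14.1 2 3" --pt "1 -5.7 14.1 5 3" --pt "1 -5.7 14.1 7 3" --pt "1 -5.7 14.1 8 3" --pt "1 -5.7 14.1 9 3" --pt "1 -5.7 14.1 10 3" --pt "1 -5.7 14.1 10.4 3" --pt "1 -5.7 14.1 10.4 3" --pt "1 -5.7 14.1 10.4 3" --pt "0 -5.7 14.1 10.4 3" --pt "0 -5.7 14.1 10.4 3" --pt "0 -5.7 14.1 10.4 3" --pt "0 -5.7 14.1 10.4 3" --pt "0 -5.7 14.1 6 3" --pt "0 -5.7 14.1 1 3" --pt "0 -5.7 14.1 -1 3" --pt "0 -5.7 14.1 -1 3"

```text
clock: 12.6
eef_pos: [592.5, 102.5, 121.9]
eef_rot: [179.8, -0.1, 79.5]
force: [0.3, 0.1, -1.2]
width: 85.3
gripper_force: 0.0
```

Run:
```python
from h import *
P,im,D,s=shot('wrist','w6');print(s['eef_pos'],s['eef_rot'],s['width'],s['force'])
X=cloud(P,D);c=np.array([607,176.5])-75*np.array([.179,.984]);print('pocket',c)
m=(np.hypot(X[...,0]-c[0],X[...,1]-c[1])<46)&(X[...,2]>27)&(X[...,2]<45)
print(cv2.minAreaRect(X[m][:,:2].astype(np.float32)),np.percentile(X[m][:,2],[5,50,95]))
print(tool((439,243.7),80,s['eef_pos'],s['eef_rot'][2],100))
```

```text
[592.5032477  102.54458534 121.94728911] [ 1.79834860e+02 -6.17218517e-02  7.94636504e+01] 85.3400633060765 [ 0.27171253  0.0527594  -1.15856853]
pocket [593.575 102.7  ]
((591.4828491210938, 100.58541870117188), (65.63957977294922, 59.031158447265625), 79.15650177001953) [30.38846528 31.5017497  32.56860717]
(np.float64(11.07), np.float64(-17.67), np.float64(2.19), np.float64(-0.07))
```

The low heel is in: (591.5, 100.6), top level at 31.5 mm. Next is the wax.

Emit:
servo_tool --pt "0 11.1 -17.7 0 0" --pt "0 11.1 -17.7 0 0" --pt "0 11.1 -17.7 0 0" --pt "0 11.1 -17.7 1 0" --pt "0 11.1 -17.7 4 0" --pt "0 11.1 -17.7 7 0" --pt "0 11.1 -17.7 10 0" --pt "0 11.1 -17.7 11.5 0" --pt "0 11.1 -17.7 11.5 0" --pt "0 11.1 -17.7 11.5 0" --pt "1 11.1 -17.7 11.5 0" --pt "1 11.1 -17.7 11.5 0" --pt "1 11.1 -17.7 11.5 0" --pt "1 11.1 -17.7 11.5 0" --pt "1 11.1 -17.7 11.5 0" --pt "1 11.1 -17.7 11.5 0" --pt "1 11.1 -17.7 11.5 0" --pt "1 11.1 -17.7 6 0" --pt "1 11.1 -17.7 1 0" --pt "1 11.1 -17.7 1 0" --grip_force 35

```text
clock: 15.15
eef_pos: [439.7, 244.9, 114.5]
eef_rot: [179.7, -0.3, 79.5]
force: [0.9, -0.3, -1.2]
width: 44.5
gripper_force: 36.2
```

Run:
```python
from h import *
P,im,D,s=shot('wrist','w7');print(s['eef_pos'],s['eef_rot'],s['force'],s['width'])
X=cloud(P,D);r=X-s['eef_pos']
m=(np.hypot(r[...,0],r[...,1])<18)&(r[...,2]<60)&(r[...,2]>-20);print(np.median(r[m][:,2]),np.percentile(r[m][:,2],[5,95]),m.sum())
t=np.array([607,176.5]);a=np.radians(79.7);uy=np.array([np.cos(a),np.sin(a)])
print(tool(t+90*uy,79.7,s['eef_pos'],s['eef_rot'][2],80))
```

```text
[439.74689359 244.86988379 114.50737584] [179.69728407  -0.25013463  79.46111203] [ 0.93795274 -0.2631396  -1.20884457] 44.518076843168075
18.519660685852443 [17.47830476 19.54156263] 5431
(np.float64(5.34), np.float64(17.66), np.float64(3.45), np.float64(-0.03))
```

Emit:
servo_tool --pt "1 5.3 17.7 0 0" --pt "1 5.3 17.7 0 0" --pt "1 5.3 17.7 0 0" --pt "1 5.3 17.7 2 0" --pt "1 5.3 17.7 5 0" --pt "1 5.3 17.7 7 0" --pt "1 5.3 17.7 8.5 0" --pt "1 5.3 17.7 9.5 0" --pt "1 5.3 17.7 10.2 0" --pt "1 5.3 17.7 10.2 0" --pt "1 5.3 17.7 10.2 0" --pt "0 5.3 17.7 10.2 0" --pt "0 5.3 17.7 10.2 0" --pt "0 5.3 17.7 10.2 0" --pt "0 5.3 17.7 10.2 0" --pt "0 5.3 17.7 6 0" --pt "0 5.3 17.7 1 0" --pt "0 5.3 17.7 -1 0" --pt "0 5.3 17.7 -1 0"

```text
clock: 17.58
eef_pos: [622.5, 264.0, 122.1]
eef_rot: [179.8, -0.1, 79.5]
force: [0.1, 0.3, 0.0]
width: 85.6
gripper_force: 0.0
```

Run:
```python
from h import *
P,im,D,s=shot('wrist','w8');print(s['eef_pos'],s['eef_rot'],s['width'],s['force'])
X=cloud(P,D);c=np.array([607,176.5])+90*np.array([.179,.984]);print('pocket',c)
m=(np.hypot(X[...,0]-c[0],X[...,1]-c[1])<38)&(X[...,2]>25)&(X[...,2]<45)
print(cv2.minAreaRect(X[m][:,:2].astype(np.float32)),np.percentile(X[m][:,2],[5,50,95]))
print(tool((434.7,356.2),95,s['eef_pos'],s['eef_rot'][2],130))
```

```text
[622.47259475 263.95724952 122.12161225] [ 1.79843824e+02 -1.03320439e-01  7.94607757e+01] 85.59870916200325 [0.12169373 0.29617282 0.03948731]
pocket [623.11 265.06]
((621.7952270507812, 262.6264953613281), (44.618160247802734, 44.96448516845703), 70.67744445800781) [27.88601351 29.53130856 30.83900261]
(np.float64(5.63), np.float64(-20.15), np.float64(-0.79), np.float64(-1.94))
```

The wax is in: (621.8, 262.6), top 29.5 mm. Next is the spool, gripped by its top flange.

Emit:
servo_tool --pt "0 5.6 -20.1 0 -2" --pt "0 5.6 -20.1 0 -2" --pt "0 5.6 -20.1 0 -2" --pt "0 5.6 -20.1 0 -2" --pt "0 5.6 -20.1 2 -2" --pt "0 5.6 -20.1 4 -2" --pt "0 5.6 -20.1 7 -2" --pt "0 5.6 -20.1 10 -2" --pt "0 5.6 -20.1 10 -2" --pt "0 5.6 -20.1 10 -2" --pt "1 5.6 -20.1 10 -2" --pt "1 5.6 -20.1 10 -2" --pt "1 5.6 -20.1 10 -2" --pt "1 5.6 -20.1 10 -2" --pt "1 5.6 -20.1 10 -2" --pt "1 5.6 -20.1 10 -2" --pt "1 5.6 -20.1 10 -2" --pt "1 5.6 -20.1 5 -2" --pt "1 5.6 -20.1 0 -2" --pt "1 5.6 -20.1 0 -2" --grip_force 30

```text
clock: 20.12
eef_pos: [435.8, 356.6, 124.5]
eef_rot: [179.7, -0.2, 95.5]
force: [0.0, -0.2, -1.9]
width: 38.4
gripper_force: 30.4
```

Run:
```python
from h import *
P,im,D,s=shot('wrist','w9');print(s['eef_pos'],s['eef_rot'],s['force'],s['width'])
X=cloud(P,D);r=X-s['eef_pos']
m=(np.hypot(r[...,0],r[...,1])<18)&(r[...,2]<60)&(r[...,2]>-30);print(np.median(r[m][:,2]),np.percentile(r[m][:,2],[5,95]),m.sum())
cv2.imwrite('pics/w9b.png',im)
print(tool((622.5,-127),90,s['eef_pos'],s['eef_rot'][2],122))
```

```text
[435.75233118 356.60413563 124.50712757] [179.68666898  -0.20809553  95.46224843] [ 0.04810097 -0.24113606 -1.89500404] 38.41881336720544
25.32700953718991 [-15.2509422   26.48588374] 7439
(np.float64(-49.92), np.float64(13.99), np.float64(0.25), np.float64(0.68))
```

View pics/w9b.png

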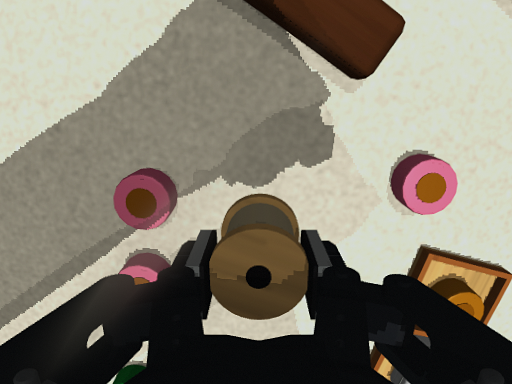

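The spool is held level by its upper flange. I'll carry it to the short tray and hover to check.

Emit:
servo_tool --pt "1 -49.9 14 0 0.7" --pt "1 -49.9 14 0 0.7" --pt "1 -49.9 14 0 0.7" --pt "1 -49.9 14 0 0.7" --pt "1 -49.9 14 0 0.7" --pt "1 -49.9 14 0 0.7" --pt "1 -49.9 14 0 0.7" --pt "1 -49.9 14 0 0.7" --pt "1 -49.9 14 0 0.7" --pt "1 -49.9 14 0 0.7" --pt "1 -49.9 14 2 0.7" --pt "1 -49.9 14 4 0.7" --pt "1 -49.9 14 4 0.7" --pt "1 -49.9 14 4 0.7"

```text
clock: 21.92
eef_pos: [621.1, -127.0, 81.0]
eef_rot: [180.0, -0.0, 89.9]
force: [-0.8, -0.3, -0.8]
width: 38.0
gripper_force: 30.4
```

Run:
```python
from h import *
P,im,D,s=shot('wrist','w10');print(s['eef_pos'],s['eef_rot'],s['width'])
cv2.imwrite('pics/w10b.png',im)
```

```text
[ 621.11458863 -127.04701157   80.98411275] [ 1.79977913e+02 -2.32214260e-03  8.99252575e+01] 38.03345413340876
```

View pics/w10b.png

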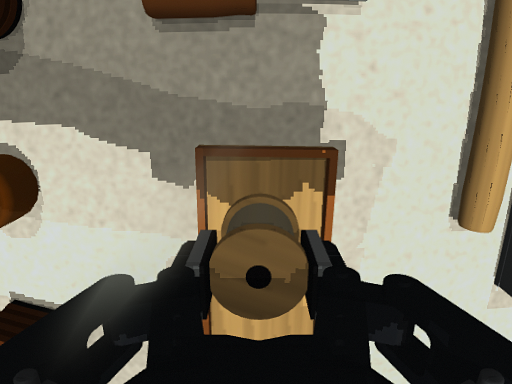

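The tray's far corners are at (196,147) and (337,148), with the spool above its pocket.

Run:
```python
from h import *
P,im,D,s=load('w10')
A=[atz(P,u,147.5,16)[:2] for u in(196,337)];print(np.round(A,1));m=np.mean(A,0)
u=np.array([np.cos(np.radians(89)),np.sin(np.radians(89))]);print('end',m,'origin',m-92.5*u,'small',m-40*u,'big',m-130*u)
```

```text
[[582.1 -90.5]
 [669.8 -90.6]]
end [625.93720498 -90.51908947] origin [ 624.32285739 -183.00500127] small [ 625.23910873 -130.51299727] big [ 623.66839215 -220.49928984]
```

Emit:
servo_tool --pt "1 -0.3 0.4 2 0" --pt "1 -0.3 0.4 3.5 0" --pt "1 -0.3 0.4 4.5 0" --pt "1 -0.3 0.4 5 0" --pt "1 -0.3 0.4 5.3 0" --pt "1 -0.3 0.4 5.3 0" --pt "1 -0.3 0.4 5.3 0" --pt "0 -0.3 0.4 5.3 0" --pt "0 -0.3 0.4 5.3 0" --pt "0 -0.3 0.4 5.3 0" --pt "0 -0.3 0.4 5.3 0" --pt "0 -0.3 0.4 2 0" --pt "0 -0.3 0.4 -3 0" --pt "0 -0.3 0.4 -7 0" --pt "0 -0.3 0.4 -7 0"

```text
clock: 23.85
eef_pos: [626.6, -131.3, 154.3]
eef_rot: [179.7, 0.1, 89.9]
force: [-0.4, 0.0, -1.0]
width: 85.7
gripper_force: 0.0
```

Run:
```python
from h import *
P,im,D,s=shot('wrist','w11');print(s['eef_pos'],s['eef_rot'],s['width'])
X=cloud(P,D);c=np.array([625,-130.5])
m=(np.hypot(X[...,0]-c[0],X[...,1]-c[1])<38)&(X[...,2]>46)&(X[...,2]<65)
print(cv2.minAreaRect(X[m][:,:2].astype(np.float32)),np.percentile(X[m][:,2],[5,50,95]))
print(tool((443.6,9.5),118,s['eef_pos'],s['eef_rot'][2],130))
```

```text
[ 626.61573335 -131.32495157  154.31906585] [1.79656324e+02 6.98677903e-02 8.98613589e+01] 85.6869717143997
((625.7622680664062, -131.71890258789062), (39.52442932128906, 39.7430534362793), 14.542216300964355) [50.22327301 51.52093186 52.61763086]
(np.float64(14.04), np.float64(-18.34), np.float64(2.43), np.float64(-3.52))
```

The spool is in: (625.8, -131.7), top 51.5 mm. Last is the high heel.

Emit:
servo_tool --pt "0 14 -18.3 0 -3.5" --pt "0 14 -18.3 0 -3.5" --pt "0 14 -18.3 0 -3.5" --pt "0 14 -18.3 0 -3.5" --pt "0 14 -18.3 3 -3.5" --pt "0 14 -18.3 5 -3.5" --pt "0 14 -18.3 8 -3.5" --pt "0 14 -18.3 11 -3.5" --pt "0 14 -18.3 13.8 -3.5" --pt "0 14 -18.3 13.8 -3.5" --pt "0 14 -18.3 13.8 -3.5" --pt "1 14 -18.3 13.8 -3.5" --pt "1 14 -18.3 13.8 -3.5" --pt "1 14 -18.3 13.8 -3.5" --pt "1 14 -18.3 13.8 -3.5" --pt "1 14 -18.3 13.8 -3.5" --pt "1 14 -18.3 13.8 -3.5" --pt "1 14 -18.3 8 -3.5" --pt "1 14 -18.3 2 -3.5" --pt "1 14 -18.3 0 -3.5" --grip_force 45

```text
clock: 26.4
eef_pos: [443.6, 9.4, 154.0]
eef_rot: [179.8, 0.1, 117.9]
force: [0.3, 0.8, -2.1]
width: 45.6
gripper_force: 47.1
```

Run:
```python
from h import *
P,im,D,s=shot('wrist','w12');print(s['eef_pos'],s['eef_rot'],s['force'],s['width'])
X=cloud(P,D);r=X-s['eef_pos']
m=(np.hypot(r[...,0],r[...,1])<18)&(r[...,2]<70)&(r[...,2]>20);print(np.median(r[m][:,2]),np.percentile(r[m][:,2],[5,95]),m.sum())
cv2.imwrite('pics/w12b.png',im)
print(tool((624,-220.5),90,s['eef_pos'],s['eef_rot'][2],122))
```

```text
[443.58929639   9.44030346 154.01923828] [1.79758662e+02 1.20718763e-01 1.17857536e+02] [ 0.26459985  0.79876683 -2.10229776] 45.62151030977235
49.26892192557666 [48.4007002  50.14664058] 6842
(np.float64(-28.76), np.float64(5.21), np.float64(3.2), np.float64(3.48))
```

View pics/w12b.png

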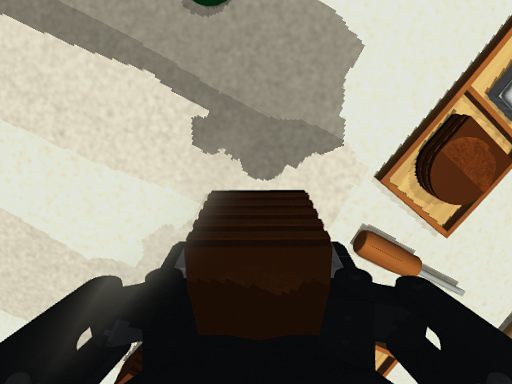

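Emit:
servo_tool --pt "1 -28.8 5.2 0 3.5" --pt "1 -28.8 5.2 0 3.5" --pt "1 -28.8 5.2 0 3.5" --pt "1 -28.8 5.2 0 3.5" --pt "1 -28.8 5.2 0 3.5" --pt "1 -28.8 5.2 3 3.5" --pt "1 -28.8 5.2 6 3.5" --pt "1 -28.8 5.2 9 3.5" --pt "1 -28.8 5.2 11 3.5" --pt "1 -28.8 5.2 12.3 3.5" --pt "1 -28.8 5.2 13 3.5" --pt "1 -28.8 5.2 13.25 3.5" --pt "1 -28.8 5.2 13.25 3.5" --pt "1 -28.8 5.2 13.25 3.5" --pt "0 -28.8 5.2 13.25 3.5" --pt "0 -28.8 5.2 13.25 3.5" --pt "0 -28.8 5.2 13.25 3.5" --pt "0 -28.8 5.2 13.25 3.5" --pt "0 -28.8 5.2 8 3.5" --pt "0 -28.8 5.2 2 3.5"

```text
clock: 28.95
eef_pos: [622.2, -220.6, 130.4]
eef_rot: [-179.9, -0.0, 89.9]
force: [1.6, -1.3, 0.7]
width: 85.5
gripper_force: 0.0
```

Emit:
servo_tool --pt "0 -6 0 -4 0" --pt "0 -12 -6 -8 0" --pt "0 -16 -12 -8 0" --pt "0 -20 -18 -8 0" --pt "0 -20 -24 -8 0" --pt "0 -20 -30 -8 0" --pt "0 -20 -30 -8 0" --pt "0 -20 -30 -8 0" --pt "0 -20 -30 -8 0" --pt "0 -20 -30 -8 0"

```text
clock: 30.2
eef_pos: [323.4, -420.0, 210.0]
eef_rot: [-180.0, -0.0, 89.9]
force: [-0.2, -0.6, -0.1]
width: 85.7
gripper_force: 0.0
```

Run:
```python
from h import *
P,im,D,s=shot('top','t2');print(s['eef_pos'],s['clock'])
X=cloud(P,D)
T=dict(low=(591.5,100.6,28),tin=(610,192,28),wax=(622,263,26),spool=(625.8,-131.7,48),high=(624,-220,64),jar=(440.4,-116,62),mid=(438.7,-247.4,45))
for k,(x,y,h) in T.items():
    z0=0 if k in('jar','mid') else 5
    m=(np.hypot(X[...,0]-x,X[...,1]-y)<42)&(X[...,2]>z0+h-6)&(X[...,2]<z0+h+8)
    r=cv2.minAreaRect(X[m][:,:2].astype(np.float32));print(k,np.round(r[0],1),np.round(r[1],1),round(r[2],1),np.percentile(X[m][:,2],[5,50,95]).round(1))
cv2.imwrite('pics/t2b.png',cv2.resize(im[90:260,90:400],(800,439)))
```

```text
[ 323.44854054 -419.99879357  210.04987557] 30.2
low [591.3 103. ] [65.8 59.6] 79.9 [30.3 33.1 35.7]
tin [609.2 193.1] [57.8 38.7] 79.8 [29.  33.1 35.7]
wax [620.3 263.9] [44.6 43.8] 78.8 [27.8 31.  33.7]
spool [ 625.  -128.8] [38.8 38.1] 33.2 [50.2 53.2 55.4]
high [ 622.6 -220. ] [44.4 51.7] 0.2 [65.4 69.  71.3]
jar [ 440.  -115.6] [40.4 42.5] 44.8 [59.9 62.2 64.5]
mid [ 438.7 -246.8] [59.2 53.1] 77.1 [42.4 45.1 47.5]
```

View pics/t2b.png

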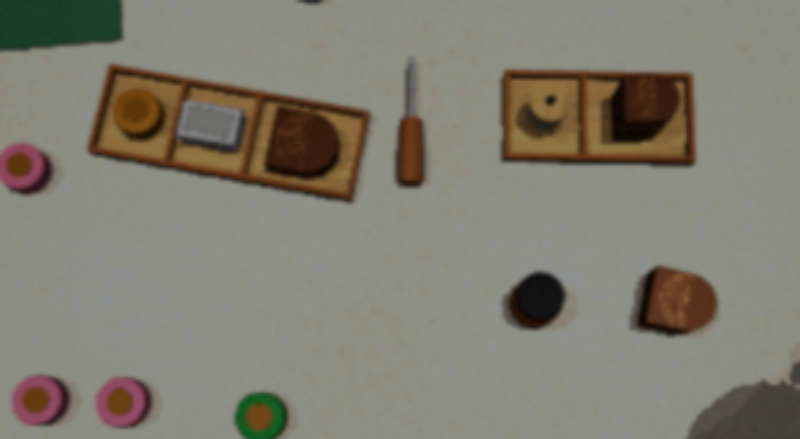

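The picture shows all five things flat and centred in their pockets, with the top heights right for the floor at 5 mm. The jar (540,300) and the middle heel (680,300) have not moved. I'll hand the job in.

```bash
python3 -c "
from rig import order;print(order.sign_off())"
```

```text
the job is handed in; nothing more can be done
None
```

Both kits are made up and the job is handed in at about 30 s: my last top view showed all five things flat in their right pockets, with the middle heel and glue jar unmoved, but `sign_off` returned no verdict.

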